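Put the clay pot in the third gap

ROBOT

A 6-joint arm with a two-finger parallel gripper is mounted at the origin on the work surface. World frame = base frame: x ahead of the robot, y to its left, z up, the work surface at z = 0. Lengths are in m, angles in degrees, forces in N, time in s.
With the tool pointing down it reaches from about 0.225 to 0.725 m from the base axis. Payload 3.1 kg.
Tool frame: the origin (TCP) lies at the very end of the fingers, on their centre line; the grasp point (between the pads) lies 19 mm behind it; z points along the fingers, y is the direction in which the jaws open and shut (so a half turn about z gives the same grasp; the last joint's range is limited). The gripper opens to 85 mm and grips with 20 to 120 N. Pads are 22 mm wide; open, the fingers measure 114 mm over their backs; the gripper's body (76 mm by 85 mm) begins 54 mm behind the grasp point. The pads swing forward as they close: fully open they stand 13 mm farther back than shut.
Start: joints at [-75.963, 2.75, 5.684, 92.934, 0, 82.678], TCP at [0.191, -0.489, 0.231] pointing down, gripper open.
Joint ranges: [-166.93, 166.93], [-56.73, 111.36], [-69.38, 81.34], [-121.58, 131.49], [-85.45, 84.26], [-180, 180]. Speed limits (degrees/s): [159.86, 159.86, 180, 180, 180, 180].

INTERFACE

Orientations are given as [roll, pitch, yaw] about the fixed x, y, z axes, in that order (R = Rz(yaw) Ry(pitch) Rx(roll)).
In Python, from plant import env, capture, camera_info, order gives the robot as it stands. The module is installed in compiled form; this text tells all that it offers.
- The arm moves only by the tool play_rows, never from a script. Its argument "targets" is one flat list of numbers, 5 for each row, row after row: the shift along the world's x, y, z in cm, then the turn about the world's z in degrees, then the opening in per cent of the stroke, from 0 (shut) to 100 (fully open). In form: [x, y, z, turn, fingers, x, y, z, turn, fingers, ...]. A call has exactly 10 rows; each row is the pose to reach, as a shift and turn from the pose commanded when the call began; what a row does not reach only later rows make up. A row lasts 1/12 s, in which the tool goes at most 41.7 mm and 7.16 degrees, less where a joint would pass 70% of its speed; a pose out of reach is approached as far as the arm can. A call with a gripper value outside its range is refused whole. The fingers move at their own pace and stop on an object; "squeeze" is the grip in N (left out, the last holds). Time passes only in rows, so rows that repeat a pose let the fingers close, or fill a call up. It gives the time, the measured TCP pose, the force and the opening at its end, in the units of the state.
- env.read_state(): the state, without advancing time (a new reading comes with each control period).
- capture(name): name is "side" or "top"; returns the picture (400x640x3 uint8, red, green, blue); there is no depth.
- camera_info(name): a dict with "vertical_fov" (degrees; the focal length in pixels is half the picture's height over the tangent of half this angle, whatever the lens; pixels are square), "cx", "cy" (the principal point, pixels), "k1" (the pictures are not rectified: a ray, as slopes to the right and down, at radius r is drawn at 1 + k1 r^2 times it, then the intrinsics apply), "cam_to_world" (4x4, takes a point from camera to world coordinates). Camera axes: x right, y down, z forward; pixel columns grow to the right and rows downward; lengths in m; the calibration is good to about 2 mm. A picture is of the moment at which its call begins. camera_info takes no time and is no camera call.
- order.finish_job(): hands the job in, once; it reports no verdict.
The state is a dict: "time_s": time; "joint_pos": joint angles; "qvel": joint speeds; "effort": joint torques, N m; "position": TCP position; "eef_rot": TCP orientation; "wrist_force": force on the tool from outside, world axes, zero at the start; "moment": the same for the moment, N m; "width": finger opening in m.
Only numpy, scipy, OpenCV 4.12 (cv2) and the standard library are available. Lean on these libraries where they do the work, as an engineer would, in place of code of your own. Each camera call takes 0.05 s, during which the arm holds its last target.

TASK

Counting from the end with the tall post, count along the aluminium rail of the divider rack with a fingertip: touch the rail at the first gap, then at the second, then at the third, and go no further along it. Then push the small round clay pot that stands in front of the rack over the table into that third gap, until it is fully home against the back strip, keeping it upright and never lifting it. Leave everything else where it is.

Things in the scene. Friction and masses are not known exactly. Their poses are not given: they have to be found in the camera images.
- rack: low wooden divider rack, fixed to the table: seven fins (38 mm high, 6 mm thick) in a row make six gaps, each 50 mm wide. Origin on the table at the middle of the row; x runs into the gaps (mouths face -x), y along the row. Gap centres at y = +140, +84, +28, -28, -84, -140 mm. Fins reach from x = -30 to +33 mm; a 22 mm high back strip closes the gaps, inner face at x = +27 mm.
- rail_top (a point): middle of the top of the aluminium rail that runs the length of the rack (336 mm along y) above the back ends of the fins, at x = +26 mm of the rack, top 54 mm above the table, 16 mm wide, 8 mm thick. Sprung: it yields straight down from about 2 to 3 N and reaches its stop, 7 mm down, at about 5 N.
- post: tall round-headed wooden post at one end of the rack (which end varies): 16 mm thick, ball head 22 mm, top 104 mm above the table. Origin on its axis at its foot, 10 mm above the table, at x = +3 mm, y = +186 or -186 mm of the rack. Gaps are counted from this end.
- stub: short wooden stub, 16 mm thick, top 24 mm above the table, at the other end of the rack. Origin on its axis at its foot.
- pot: the pot to be put away: small round brown clay training pot, empty, standing loose on the table in front of the rack's mouths, 42 mm across (34 mm at its foot, straight-sided from 7 mm up), 34 mm high, about 0.12 kg. Origin at the centre of its underside. Against the back strip of a gap its origin is at x = +6 mm of the rack.
- square_pot: bystander: square clay pot 38 mm wide, 30 mm high, standing in the rack's second gap from the +y end. Origin at the centre of its underside.
- tin: bystander: round aluminium tin with lid, 39 mm across, 29 mm high, standing in the rack's second gap from the -y end. Origin at the centre of its underside.
- pliers: bystander: aluminium jin pliers lying on the table to the right, 165 mm long, 15 mm high. Origin at mid-length on the table.
- rake: bystander: yellow plastic hand rake lying on the table to the left, 205 mm long, 80 mm wide, 16 mm high. Origin near mid-length on the table.
- whetstone: bystander: grey sharpening stone 150 x 50 x 24 mm lying at the right. Origin at the centre of its underside.
- rail_1: stretch of the rail behind gap 1 counted from the rack's +y end, 56 mm long, 16 mm wide (the six stretches join without a step and sink together as one rail). Origin at the middle of its top face, 54 mm above the table when not pressed.
- rail_2: stretch of the rail behind gap 2 counted from the rack's +y end, 56 mm long, 16 mm wide (the six stretches join without a step and sink together as one rail). Origin at the middle of its top face, 54 mm above the table when not pressed.
- rail_3: stretch of the rail behind gap 3 counted from the rack's +y end, 56 mm long, 16 mm wide (the six stretches join without a step and sink together as one rail). Origin at the middle of its top face, 54 mm above the table when not pressed.
- rail_4: stretch of the rail behind gap 4 counted from the rack's +y end, 56 mm long, 16 mm wide (the six stretches join without a step and sink together as one rail). Origin at the middle of its top face, 54 mm above the table when not pressed.
- rail_5: stretch of the rail behind gap 5 counted from the rack's +y end, 56 mm long, 16 mm wide (the six stretches join without a step and sink together as one rail). Origin at the middle of its top face, 54 mm above the table when not pressed.
- rail_6: stretch of the rail behind gap 6 counted from the rack's +y end, 56 mm long, 16 mm wide (the six stretches join without a step and sink together as one rail). Origin at the middle of its top face, 54 mm above the table when not pressed.
Things that resemble listed ones, but are neither listed nor needed, are in the scene too. Leave any blue or green look-alike of the pot alone.

How it is judged:
By the outcome, as a careful person would: the job done as asked, in the order asked, and still so for the second after the job is handed in, with the robot touching nothing.
It also fails if it takes over 61 s, if anything falls off the work surface, if the arm or the gripper's body presses on something with over 40 N, if the wrist force passes 120 N, or if a joint passes its speed limit or range.

## Working session

There is one attempt and no reset: what is moved stays moved. The work goes in short steps, Python scripts to look and compute and a tool call to move; the robot and the scene stay as the last step left them, time stands still between calls to the robot, and variables do not carry over. Pictures are saved under pics/ and viewed, and the job is handed in when it is done.

Besides the shell and the picture viewer there is one more tool, called after "Call:" as name(argument=value, ...) on one line, values as JSON. play_rows: Moves the arm, as the interface text tells. Its arguments: {"type":"object","properties":{"targets":{"type":"array"},"squeeze":{"type":"number"}},"required":["targets"]}

```bash
mkdir -p pics
cat > h.py <<'E'
import numpy as np,cv2
from plant import env,capture,camera_info,order
def info(n):
    c=camera_info(n); f=200/np.tan(np.radians(c['vertical_fov'])/2); return c,f
def ray(n,u,v):
    c,f=info(n); K=np.array([[f,0,c['cx']],[0,f,c['cy']],[0,0,1.]])
    p=np.array([(u-c['cx'])/f,(v-c['cy'])/f]); q=p.copy()
    for _ in range(30): q=p/(1+c['k1']*(q@q))
    T=np.array(c['cam_to_world']); return T[:3,3],T[:3,:3]@np.array([q[0],q[1],1])
def onz(n,u,v,z):
    o,d=ray(n,u,v); return o+d*(z-o[2])/d[2]
def proj(n,P):
    c,f=info(n);T=np.array(c['cam_to_world']);p=T[:3,:3].T@(np.array(P)-T[:3,3]);q=p[:2]/p[2];q=q*(1+c['k1']*(q@q));return q*f+[c['cx'],c['cy']]
def snap(n,name):
    im=capture(n); cv2.imwrite(f'pics/{name}.png',im[:,:,::-1]); return im
E
python3 - <<'E'
from h import *
for n in('side','top'):
    snap(n,n+'0'); print(camera_info(n))
print(env.read_state())
E
```

```text
{'vertical_fov': 54.49865057091955, 'cx': 317.74875182797086, 'cy': 198.12996148640323, 'k1': -4.7052939047092764e-07, 'cam_to_world': array([[-0.72390911, -0.52657328,  0.44573107,  0.03206052],
       [-0.68977174,  0.54020588, -0.48207111,  0.47780287],
       [ 0.01305922, -0.65642836, -0.75427532,  0.88356997],
       [ 0.        ,  0.        ,  0.        ,  1.        ]])}
{'vertical_fov': 54.73120052860057, 'cx': 316.8465688859105, 'cy': 202.69529654915874, 'k1': -0.07177482853026647, 'cam_to_world': array([[-0.05167051, -0.97650697,  0.20919917,  0.2967012 ],
       [-0.99865649,  0.04970129, -0.01466275, -0.02788793],
       [ 0.00392081, -0.20967574, -0.97776312,  1.12890661],
       [ 0.        ,  0.        ,  0.        ,  1.        ]])}
{'time_s': 0.1, 'joint_pos': array([-7.59630361e+01,  2.78884707e+00,  5.59938359e+00,  9.29329352e+01,
        6.54681510e-04,  8.26761255e+01]), 'qvel': array([-0.03605613, -0.0685234 ,  0.23125402,  0.01816061, -0.0434154 ,
       -0.01495258]), 'effort': array([ 3.72374037e-03, -3.39851546e+01,  3.20935464e+01,  1.57882663e-02,
        3.09505663e-05, -2.68981807e-06]), 'position': array([ 0.19106971, -0.48840124,  0.23022186]), 'eef_rot': array([-1.79878683e+02, -1.62524496e-02,  2.13608204e+01]), 'wrist_force': array([ 0.36947241,  0.279757  , -0.00562776]), 'moment': array([-0.00509113,  0.00187212, -0.03479155]), 'width': 0.0852389959936081}
```

View pics/side0.png

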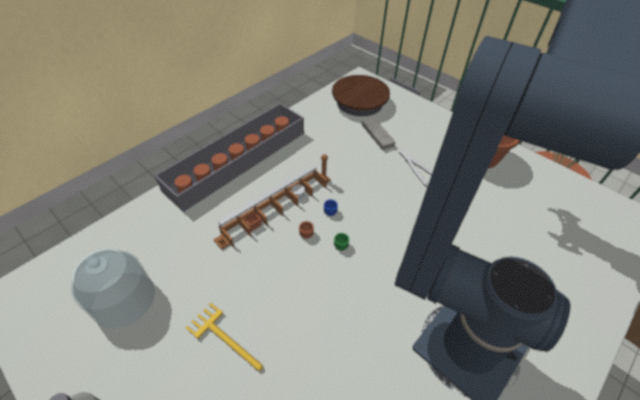

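View pics/top0.png

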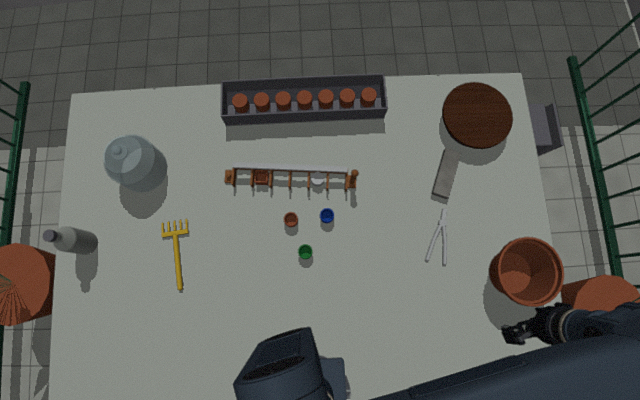

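The side view shows the tall post at (323,165), at the far end. In the top view it is at the right end, (352,178). There are three small pots in front of the rack in the top view: brown (291,219), blue (327,216) and green (305,252). The brown one fits "clay pot". I'll enlarge to confirm.

Run:
```python
import cv2
a=cv2.imread('pics/top0.png')[150:270,210:370]; cv2.imwrite('pics/top0c.png',cv2.resize(a,None,fx=5,fy=5,interpolation=cv2.INTER_CUBIC))
a=cv2.imread('pics/side0.png')[145:265,205:365]; cv2.imwrite('pics/side0c.png',cv2.resize(a,None,fx=5,fy=5,interpolation=cv2.INTER_CUBIC))
```

```text
(no output)
```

View pics/top0c.png

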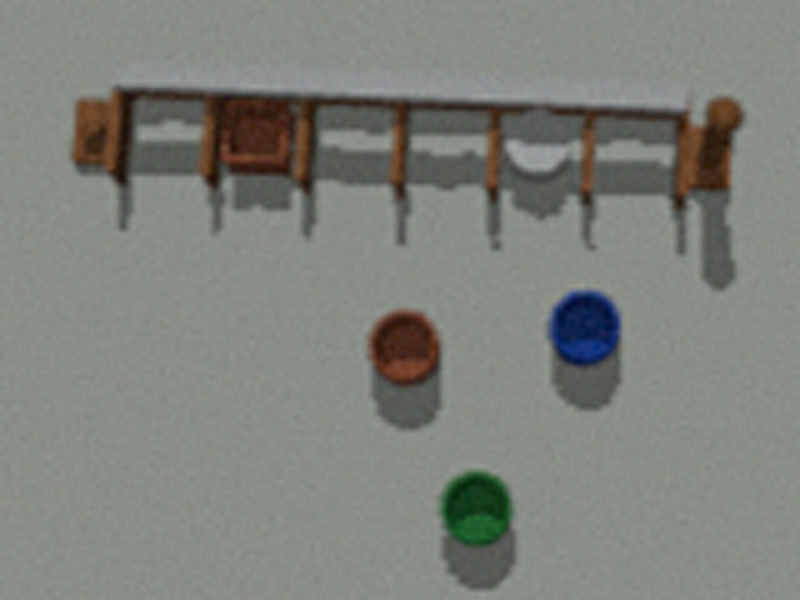

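View pics/side0c.png

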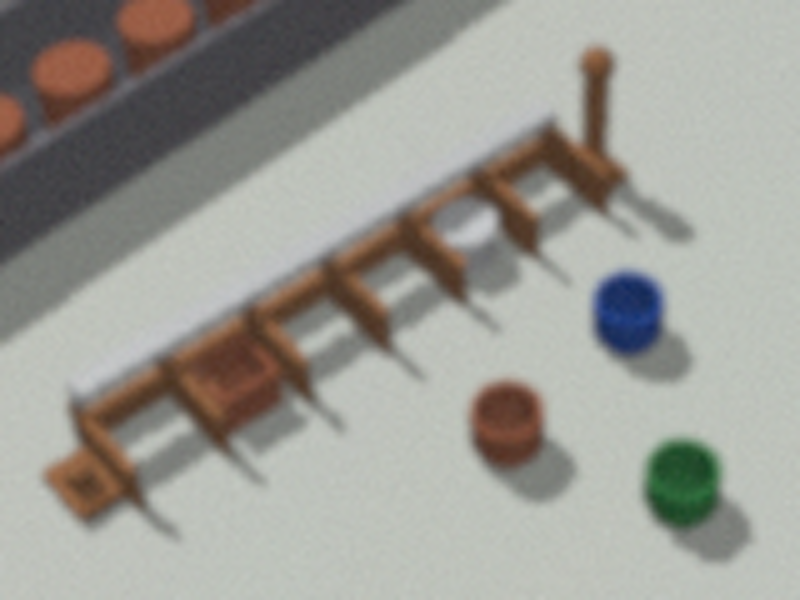

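Run:
```python
from h import *
T=lambda x,y:(209.6+x/5,149.6+y/5)
S=lambda x,y:(204.6+x/5,144.6+y/5)
def tri(a,b):
    o1,d1=ray('top',*a);o2,d2=ray('side',*b)
    d1/=np.linalg.norm(d1);d2/=np.linalg.norm(d2)
    A=np.array([d1,-d2]).T; s=np.linalg.lstsq(A,o2-o1,rcond=None)[0]
    p,q=o1+d1*s[0],o2+d2*s[1]; return (p+q)/2,np.linalg.norm(p-q)
print('ball',tri(T(724,115),S(597,62)))
# rail corners front edge top view
print('railL front',onz('top',*T(115,90),.046),'back',onz('top',*T(117,62),.054))
print('railR front',onz('top',*T(688,110),.046),'back',onz('top',*T(688,88),.054))
print('side rail L front',onz('side',*S(80,405),.046),'Lback',onz('side',*S(72,383),.054),'Rback',onz('side',*S(550,113),.054))
for x,y in[(122,180),(210,182),(305,187),(399,187),(494,192),(587,196),(682,200)]: print('fin front',onz('top',*T(x,y),.036))
def blob(n,lo,hi,box):
    im=cv2.imread(f'pics/{n}0.png');h=cv2.cvtColor(im,cv2.COLOR_BGR2HSV)
    m=cv2.inRange(h,lo,hi);k=np.zeros_like(m);x0,y0,x1,y1=box;k[y0:y1,x0:x1]=m[y0:y1,x0:x1]
    c=max(cv2.findContours(k,cv2.RETR_EXTERNAL,cv2.CHAIN_APPROX_NONE)[0],key=cv2.contourArea)
    M=cv2.minEnclosingCircle(c);return M,cv2.boundingRect(c)
for nm,lo,hi,bt,bs in[('brown',(0,80,30),(18,255,255),(280,208,302,229),(296,218,316,240)),('blue',(105,100,30),(130,255,255),(316,205,338,228),(320,195,342,220)),('green',(50,100,20),(85,255,255),(295,240,316,262),(330,230,352,254))]:
    a=blob('top',lo,hi,bt);b=blob('side',lo,hi,bs)
    print(nm,a,b,'top',onz('top',*a[0][0],.03),'side',onz('side',*b[0][0],.017))
```

```text
ball (array([ 0.59568566, -0.15285363,  0.09836385]), np.float64(0.003605766865910244))
railL front [0.64607612 0.19718042 0.046     ] back [0.66053577 0.19429471 0.054     ]
railR front [ 0.61663608 -0.13745059  0.046     ] back [ 0.62756459 -0.13756141  0.054     ]
side rail L front [0.64627619 0.19516717 0.046     ] Lback [0.65536785 0.19185742 0.054     ] Rback [ 0.615208   -0.13602169  0.054     ]
fin front [0.59399369 0.19534984 0.036     ]
fin front [0.59009864 0.14369328 0.036     ]
fin front [0.58421182 0.08817162 0.036     ]
fin front [0.58139698 0.03330725 0.036     ]
fin front [ 0.57556519 -0.02193844  0.036     ]
fin front [ 0.57041451 -0.0759871   0.036     ]
fin front [ 0.5652193  -0.13120404  0.036     ]
brown (((290.9166564941406, 219.0), 7.25776481628418), (284, 212, 14, 15)) (((306.0, 229.3333282470703), 7.923338413238525), (300, 222, 13, 16)) top [0.48760848 0.03277735 0.03      ] side [0.48854256 0.02939723 0.017     ]
blue (((326.42474365234375, 215.02688598632812), 7.433556079864502), (320, 208, 14, 15)) (((330.2878723144531, 207.0757598876953), 7.436546802520752), (324, 200, 13, 15)) top [ 0.49402028 -0.07012443  0.03      ] side [ 0.49435063 -0.07652571  0.017     ]
green (((304.9193420410156, 251.33871459960938), 6.978775978088379), (299, 245, 13, 14)) (((341.0, 241.39999389648438), 7.6656012535095215), (335, 234, 13, 16)) top [ 0.39268142 -0.00330763  0.03      ] side [ 0.3923797  -0.00775156  0.017     ]
```

Identity is settled. The brown pot at about (0.488, 0.032) is the target; the blue and green ones are look-alikes. The rack origin is about (0.611, 0.032), yaw −5°, with the post at the −y end. The third gap from the post is at rack y = −28 mm and it is empty. I'll shut the fingers, turn, and travel high.

Call:
play_rows(targets=[2,2,0,7,0,4,4,0,14,0,6,6,0,21,0,8,8,0,28,0,10,10,0,35,0,12,12,0,42,0,14,14,0,49,0,16,16,0,56,0,18,18,0,63,0,20,20,0,70,0])

```text
time_s: 0.93
position: [0.3918, -0.2876, 0.2308]
eef_rot: [-180.0, -0.0, 91.7]
wrist_force: [-0.8, 0.1, 0.0]
width: 0.0002
```

Call:
play_rows(targets=[2.3,1.9,0,7,0,4.6,3.8,0,14,0,7,5.7,0,21,0,9.4,7.5,0,28,0,11.7,9.4,0,35,0,14,11.3,-2,42,0,16.3,13.2,-4,49,0,18.7,15.1,-5,56,0,21,17,-6,63,0,23.3,18.9,-7,70,0])

```text
time_s: 1.77
position: [0.6246, -0.0986, 0.1595]
eef_rot: [-180.0, -0.1, 161.7]
wrist_force: [-0.2, -0.5, -0.6]
width: 0.0001
```

Run:
```python
from h import *
np.set_printoptions(precision=4,suppress=True)
s=env.read_state()
for k in('time_s','joint_pos','position','eef_rot','wrist_force','width'):print(k,s[k])
```

```text
time_s 1.7667
joint_pos [-15.0412  18.8249  15.9031  87.1999  -0.0067   3.2408]
position [ 0.6246 -0.0986  0.1595]
eef_rot [-179.9864   -0.1211  161.718 ]
wrist_force [-0.1656 -0.4741 -0.6268]
width 0.00014465139180162276
```

Call:
play_rows(targets=[0,-0.5,0,7,0,0,-1.1,0,13.3,0,0,-1.1,-1.5,13.3,0,0,-1.1,-3,13.3,0,0,-1.1,-4.5,13.3,0,0,-1.1,-6,13.3,0,0,-1.1,-7.5,13.3,0,0,-1.1,-8.5,13.3,0,0,-1.1,-9,13.3,0,0,-1.1,-9,13.3,0])

```text
time_s: 2.6
position: [0.6228, -0.1105, 0.0692]
eef_rot: [180.0, -0.2, 174.7]
wrist_force: [0.0, -0.3, -0.0]
width: -0.0003
```

Run:
```python
from h import *
for n,x,y in(('side',230,130),('top',210,110)):
    a=snap(n,n+'1')[y:y+120,x:x+160,::-1]; cv2.imwrite(f'pics/{n}1c.png',cv2.resize(a,None,fx=5,fy=5,interpolation=cv2.INTER_CUBIC))
s=env.read_state();print(s['position'],s['eef_rot'],s['wrist_force'])
print(proj('side',s['position']),proj('top',s['position']))
```

```text
[ 0.62439526 -0.11097182  0.07165448] [-1.79996022e+02  1.96452946e-02  1.74658379e+02] [-0.07477688  0.50552196  0.8126427 ]
[306.61027434 165.66346051] [338.50139689 166.85348537]
```

View pics/side1c.png

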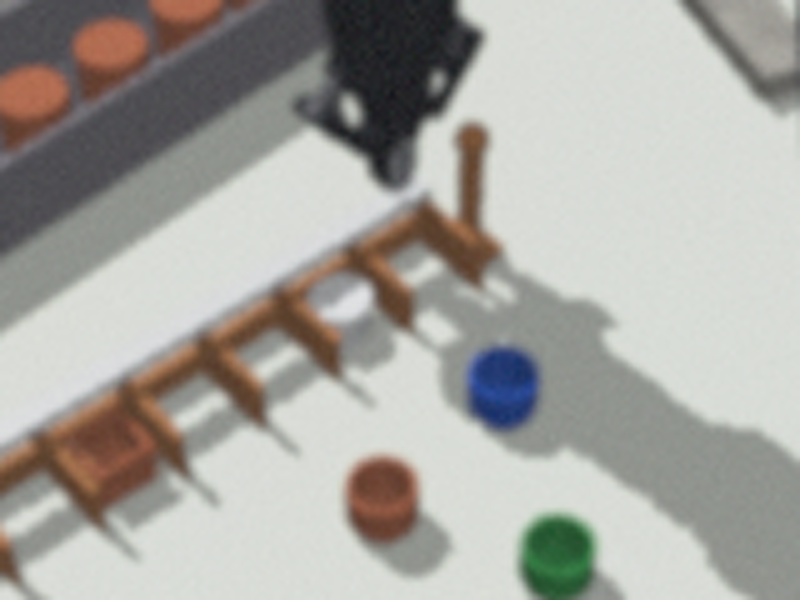

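View pics/top1c.png

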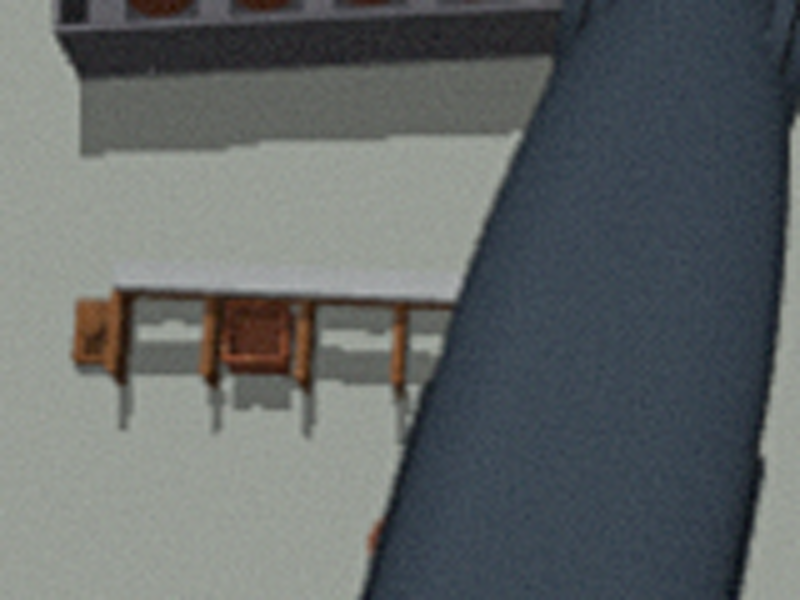

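Run:
```python
from h import *
a=cv2.imread('pics/side1.png')[150:190,285:335].astype(float)
a=np.clip((a-60)*1.3,0,255).astype(np.uint8)
b=cv2.resize(a,None,fx=15,fy=15,interpolation=cv2.INTER_CUBIC)
R=np.array([[np.cos(t:=np.radians(-5)),-np.sin(t)],[np.sin(t),np.cos(t)]])
def P(x,y,z): 
    p=R@[x,y]+[.611,.032]; q=proj('side',[*p,z]); return tuple(int(v) for v in ((q-[285,150]+.5)*15))
for p,q in[((.018,-.168),(.034,-.168)),((.034,-.168),(.034,0)),((.018,-.168),(.018,0))]:
    cv2.line(b,P(*p,.054),P(*q,.054),(0,255,0),1)
cv2.circle(b,P(.026,-.140,.054),4,(0,0,255),-1)
cv2.imwrite('pics/s1z.png',b)
```

```text
(no output)
```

View pics/s1z.png

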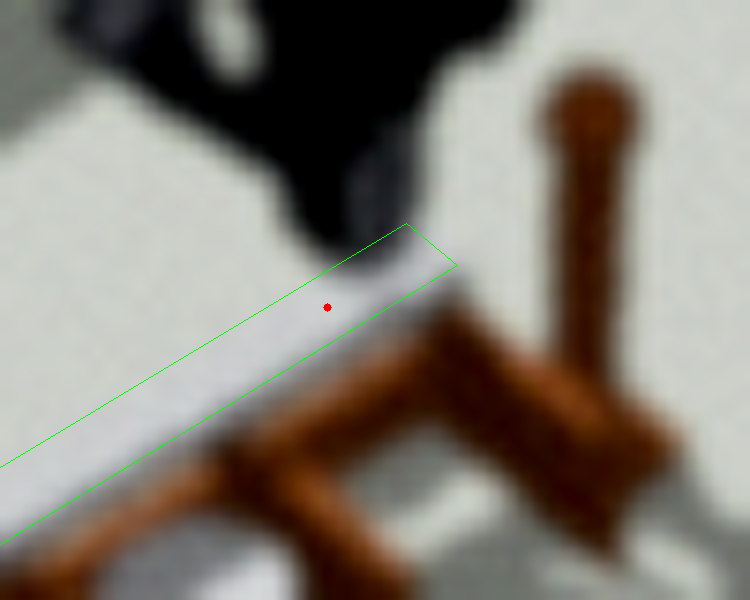

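The tip sits over the rail stretch of gap 1, between the last two fins. It and the rail show the same ~1.5 px calibration offset. I'll lower gently.

Call:
play_rows(targets=[0,0,-0.5,0,0,0,0,-1,0,0,0,0,-1.2,0,0,0,0,-1.3,0,0,0,0,-1.4,0,0,0,0,-1.5,0,0,0,0,-1.6,0,0,0,0,-1.7,0,0,0,0,-1.7,0,0,0,0,-1.7,0,0])

```text
time_s: 3.53
position: [0.6242, -0.1109, 0.0543]
eef_rot: [-180.0, 0.0, 174.7]
wrist_force: [0.0, -0.2, 0.1]
width: 0.0
```

Call:
play_rows(targets=[0,0,-0.1,0,0,0,0,-0.1,0,0,0,0,-0.2,0,0,0,0,-0.2,0,0,0,0,-0.3,0,0,0,0,-0.3,0,0,0,0,-0.3,0,0,0,0,-0.3,0,0,0,0,-0.3,0,0,0,0,-0.3,0,0])

```text
time_s: 4.37
position: [0.6244, -0.111, 0.0515]
eef_rot: [-180.0, 0.0, 174.7]
wrist_force: [-0.6, -0.5, 3.6]
width: 0.0002
```

Run:
```python
from h import *
a=snap('side','side2')[130:190,270:340,::-1]; cv2.imwrite('pics/side2c.png',cv2.resize(a,None,fx=10,fy=10,interpolation=cv2.INTER_CUBIC))
s=env.read_state();print(s['position'],s['wrist_force'],s['moment'])
```

```text
[ 0.62437139 -0.11097252  0.05144181] [2.79048115e-03 4.07040010e-01 3.91315248e+00] [ 0.05396319  0.15501558 -0.02397877]
```

View pics/side2c.png

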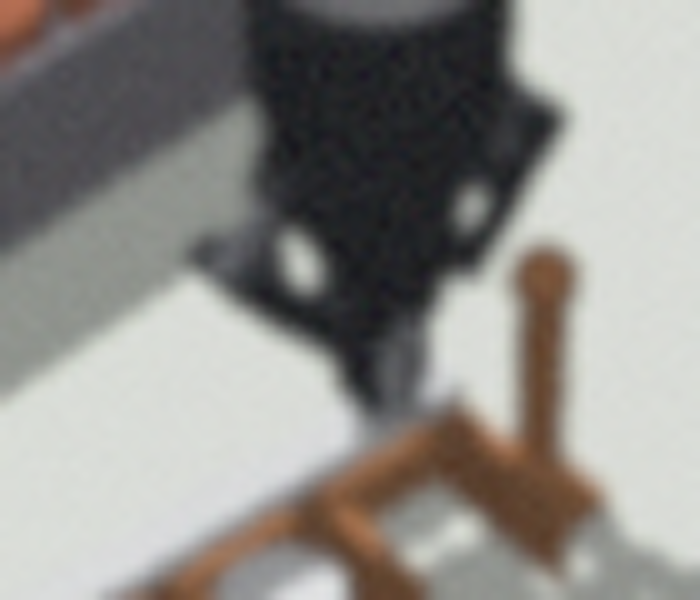

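First touch made: 3.9 N, rail about 2.6 mm down, centred on gap 1. Now I'll lift, move one pitch, and touch gap 2.

Call:
play_rows(targets=[0,0,2,0,0,0,0,2.5,0,0,0.25,2.8,2.5,0,0,0.5,5.6,2.5,0,0,0.5,5.6,2.5,0,0,0.5,5.6,1,0,0,0.5,5.6,0.5,0,0,0.5,5.6,0.2,0,0,0.5,5.6,0,0,0,0.5,5.6,0,0,0])

```text
time_s: 5.25
position: [0.6285, -0.0546, 0.0512]
eef_rot: [179.9, -0.1, 174.6]
wrist_force: [-2.1, 2.1, 3.8]
width: -0.0001
```

Call:
play_rows(targets=[0,0,0,0,0,0,0,0,0,0,0,0,0,0,0,0,0,0,0,0,0,0,0,0,0,0,0,0,0,0,0,0,0,0,0,0,0,0,0,0,0,0,0,0,0,0,0,0,0,0])

```text
time_s: 6.08
position: [0.6292, -0.0552, 0.0513]
eef_rot: [-180.0, 0.0, 174.7]
wrist_force: [-2.8, 1.1, 3.3]
width: 0.0001
```

Second touch made (3.3–3.8 N). Now the third.

Call:
play_rows(targets=[0,0,2,0,0,0,0,2.5,0,0,0.25,2.8,2.5,0,0,0.5,5.6,2.5,0,0,0.5,5.6,2.5,0,0,0.5,5.6,2.5,0,0,0.5,5.6,1,0,0,0.5,5.6,0.5,0,0,0.5,5.6,0.2,0,0,0.5,5.6,0,0,0])

```text
time_s: 6.92
position: [0.6336, 0.0002, 0.0511]
eef_rot: [-180.0, -0.1, 174.6]
wrist_force: [-1.2, 0.4, 4.0]
width: 0.0004
```

Call:
play_rows(targets=[0,0,0,0,0,0,0,0,0,0,0,0,0,0,0,0,0,0,0,0,0,0,0,0,0,0,0,0,0,0,0,0,0,0,0,0,0,0,0,0,0,0,0,0,0,0,0,0,0,0])

```text
time_s: 7.75
position: [0.6346, 0.0007, 0.0515]
eef_rot: [-180.0, 0.0, 174.6]
wrist_force: [-1.9, -3.2, 4.2]
width: -0.0002
```

Run:
```python
from h import *
a=snap('side','side3')[130:250,210:370,::-1]; cv2.imwrite('pics/side3c.png',cv2.resize(a,None,fx=5,fy=5,interpolation=cv2.INTER_CUBIC))
s=env.read_state();print(s['position'],s['wrist_force'],s['moment'])
```

```text
[0.63452479 0.00076436 0.05146264] [-0.77172045 -2.37310615  3.82929267] [-0.58382087  0.30274084 -0.00580465]
```

View pics/side3c.png

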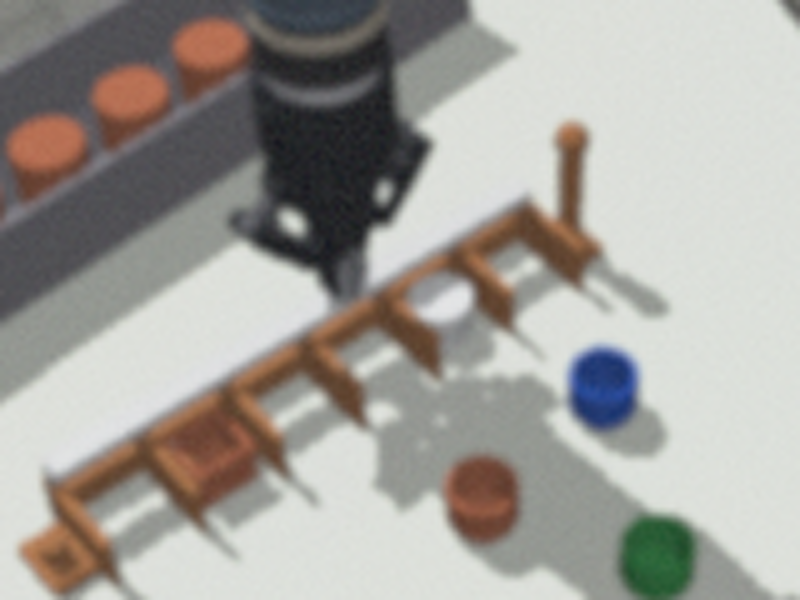

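Third touch made (3.8–4.2 N), with the tip between the right two fins. Now I'll go behind the brown pot, high first, with the jaws slightly open as a two-point pusher.

Call:
play_rows(targets=[0,0,3,0,0,0,0,6,0,0,0,0,9,0,0,-3,1,9,-3,14,-6,2,9,-6,14,-9,3,9,-9,14,-12,4,9,-12,14,-15,4.8,9,-15,14,-18,4.8,9,-15,14,-19.3,4.8,9,-15,14])

```text
time_s: 8.63
position: [0.4377, 0.0508, 0.1402]
eef_rot: [179.9, -0.2, 159.8]
wrist_force: [0.4, -0.2, -1.2]
width: 0.0119
```

Run:
```python
from h import *
a=snap('side','side4')[150:270,240:400,::-1]; cv2.imwrite('pics/side4c.png',cv2.resize(a,None,fx=5,fy=5,interpolation=cv2.INTER_CUBIC))
s=env.read_state();print(s['position'],s['eef_rot'],s['wrist_force'],s['width'])
```

```text
[0.43682628 0.05067934 0.14037812] [179.94784803  -0.24872023 159.76191062] [-2.61432355 -0.04106049  0.87385072] 0.012186566472870919
```

View pics/side4c.png

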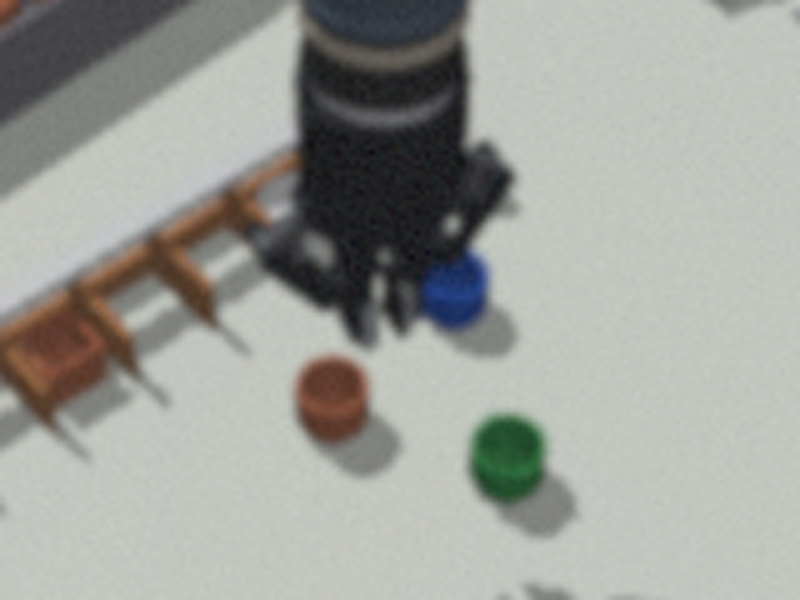

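Call:
play_rows(targets=[0,0,-2,0,14,0,0,-4,0,14,0,0,-6,0,14,0,0,-8,0,14,0,0,-10,0,14,0,0,-11.5,0,14,0,0,-12.5,0,14,0,0,-12.7,0,14,0,0,-12.7,0,14,0,0,-12.7,0,14])

```text
time_s: 9.52
position: [0.4421, 0.0493, 0.015]
eef_rot: [179.9, 0.1, 159.7]
wrist_force: [-0.3, -0.5, -0.6]
width: 0.012
```

Run:
```python
from h import *
for n,x,y in(('side',240,150),('top',230,140)):
    a=snap(n,n+'5')[y:y+120,x:x+160,::-1]; cv2.imwrite(f'pics/{n}5c.png',cv2.resize(a,None,fx=5,fy=5,interpolation=cv2.INTER_CUBIC))
s=env.read_state();print(s['position'],s['eef_rot'],s['wrist_force'],s['width'])
```

```text
[0.44258634 0.04911656 0.01564147] [1.79936278e+02 1.44448198e-01 1.59660957e+02] [-0.11562595 -0.03212238 -0.18142391] 0.012030055673464757
```

View pics/side5c.png

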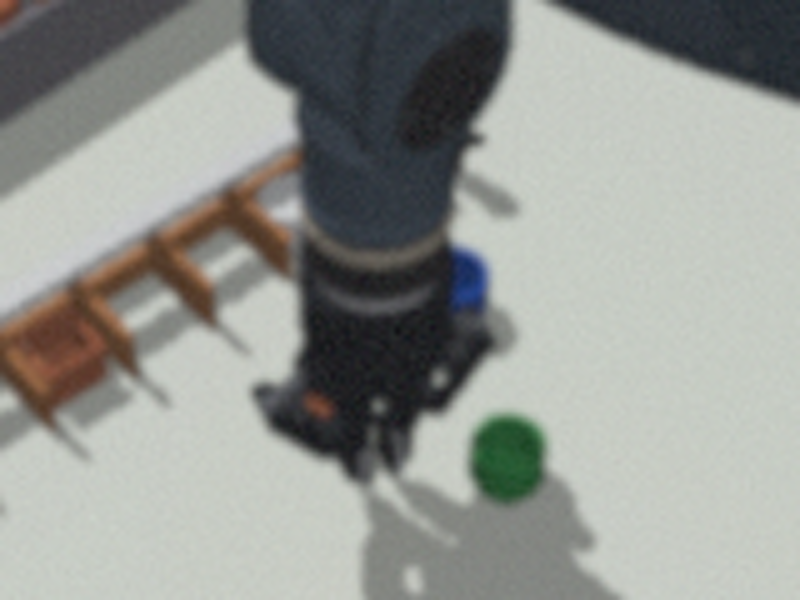

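View pics/top5c.png

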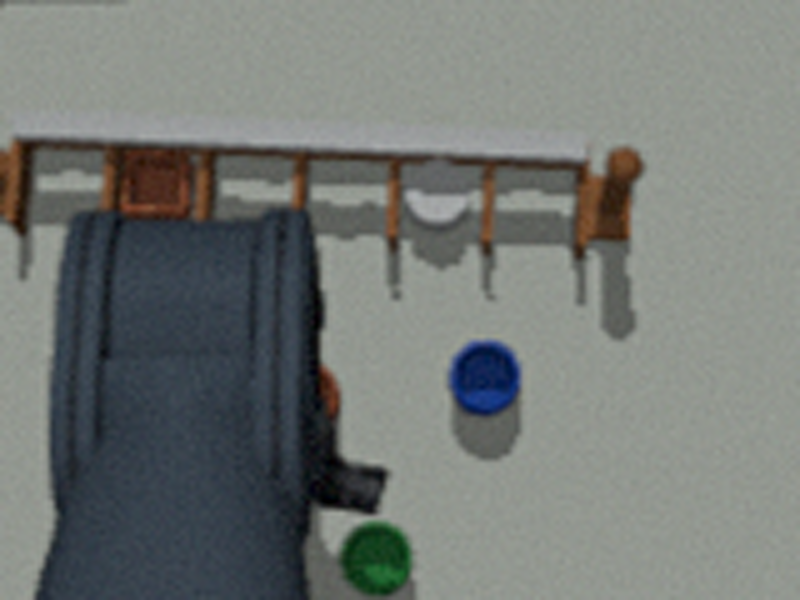

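Call:
play_rows(targets=[0.5,-0.2,-0.1,0,14,1,-0.4,-0.2,0,14,1.4,-0.5,-0.2,0,14,1.8,-0.7,-0.2,0,14,2.2,-0.8,-0.2,0,14,2.6,-1,-0.2,0,14,3,-1.1,-0.2,0,14,3.4,-1.3,-0.2,0,14,3.8,-1.4,-0.2,0,14,4,-1.5,-0.2,0,14])

```text
time_s: 10.45
position: [0.4818, 0.0338, 0.0123]
eef_rot: [-180.0, 0.0, 159.6]
wrist_force: [-1.5, 0.6, 0.3]
width: 0.0116
```

Run:
```python
from h import *
for n,x,y in(('side',240,130),('top',230,140)):
    a=snap(n,n+'6')[y:y+120,x:x+160,::-1]; cv2.imwrite(f'pics/{n}6c.png',cv2.resize(a,None,fx=5,fy=5,interpolation=cv2.INTER_CUBIC))
s=env.read_state();print(s['position'],s['eef_rot'],s['wrist_force'],s['width'])
```

```text
[0.48187279 0.03369929 0.01227202] [-1.79989795e+02  4.61019067e-02  1.59639015e+02] [-0.45882992  0.70338051 -0.67432657] 0.011927238062880666
```

View pics/side6c.png

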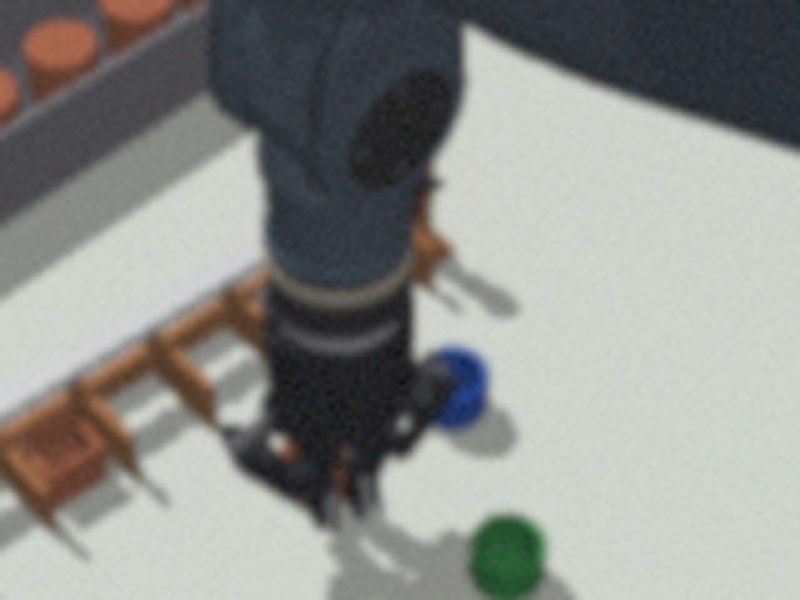

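View pics/top6c.png

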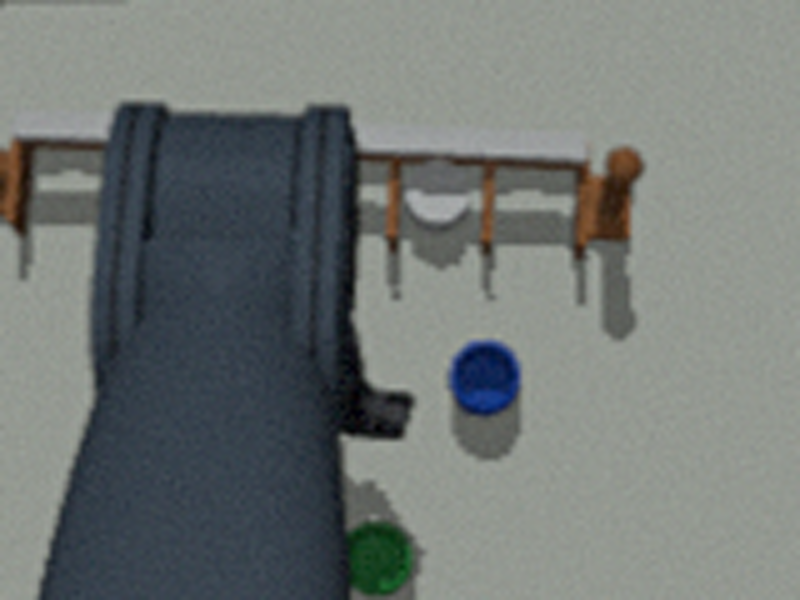

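Call:
play_rows(targets=[0.5,-0.2,0,0,14,1,-0.4,0,0,14,1.5,-0.55,0,0,14,2,-0.75,0,0,14,2.3,-1,0,2.5,14,2.5,-1.2,0,5,14,2.8,-1.5,0,7.5,14,3,-1.7,0,10,14,3.3,-1.95,0,12.5,14,3.6,-2.2,0,15,14])

```text
time_s: 11.38
position: [0.5176, 0.0117, 0.0122]
eef_rot: [-180.0, -0.0, 174.8]
wrist_force: [-0.3, -0.1, 0.5]
width: 0.0122
```

Run:
```python
from h import *
for n,x,y in(('side',240,130),('top',230,140)):
    a=snap(n,n+'7')[y:y+120,x:x+160,::-1]; cv2.imwrite(f'pics/{n}7c.png',cv2.resize(a,None,fx=5,fy=5,interpolation=cv2.INTER_CUBIC))
s=env.read_state();print(s['position'],s['eef_rot'],s['wrist_force'],s['width'])
```

```text
[0.51821286 0.01143327 0.01235538] [-1.79975065e+02  5.94694871e-02  1.74614775e+02] [ 0.71310578 -0.38614665 -0.63879417] 0.011993861794258376
```

View pics/side7c.png

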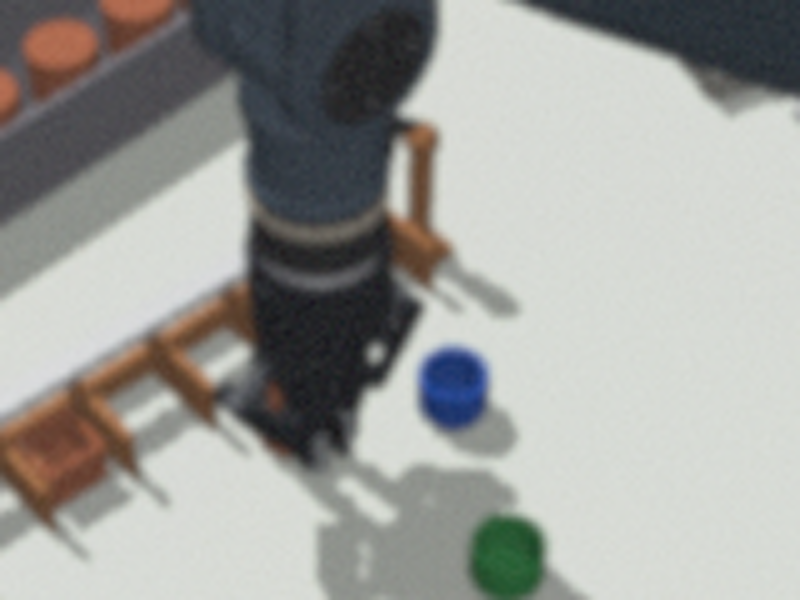

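View pics/top7c.png

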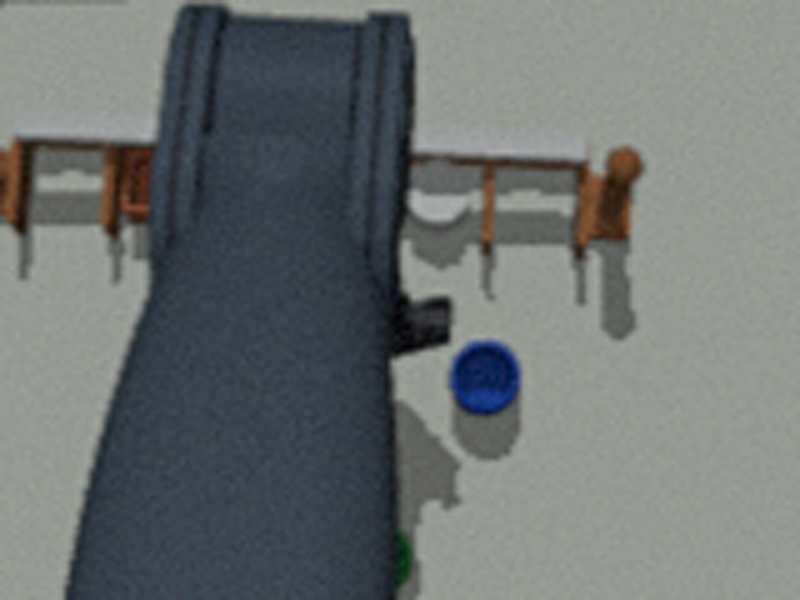

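The pot is mostly hidden, so I'll back off and measure its lateral alignment before entering the gap.

Call:
play_rows(targets=[-1,0.1,0,0,14,-3,0.3,0,0,14,-6,0.5,1,0,14,-9,0.8,2,0,14,-12,1,4,0,14,-14,1.2,6,0,14,-14,1.2,6,0,14,-14,1.2,6,0,14,-14,1.2,6,0,14,-14,1.2,6,0,14])

```text
time_s: 12.32
position: [0.3777, 0.024, 0.0716]
eef_rot: [-180.0, -0.0, 174.6]
wrist_force: [-0.5, -1.2, -0.0]
width: 0.0119
```

Run:
```python
from h import *
for n,x,y in(('side',240,130),('top',230,140)):
    a=snap(n,n+'8')[y:y+120,x:x+160,::-1]; cv2.imwrite(f'pics/{n}8c.png',cv2.resize(a,None,fx=5,fy=5,interpolation=cv2.INTER_CUBIC))
s=env.read_state();print(s['position'],s['eef_rot'],s['wrist_force'],s['width'])
```

```text
[0.37721801 0.02400101 0.07127331] [ 1.79999156e+02 -1.08992987e-01  1.74634723e+02] [-0.92353373  0.88577227 -0.45480736] 0.012151335015287385
```

View pics/side8c.png

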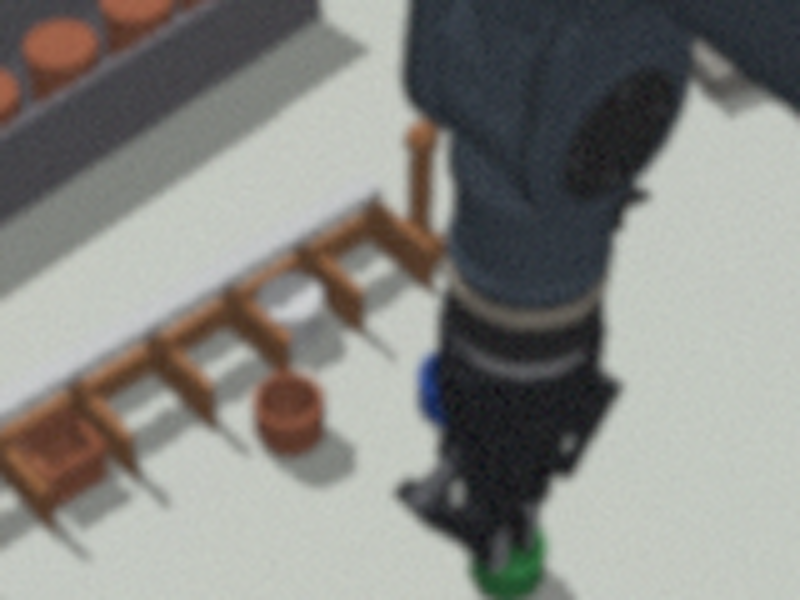

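View pics/top8c.png

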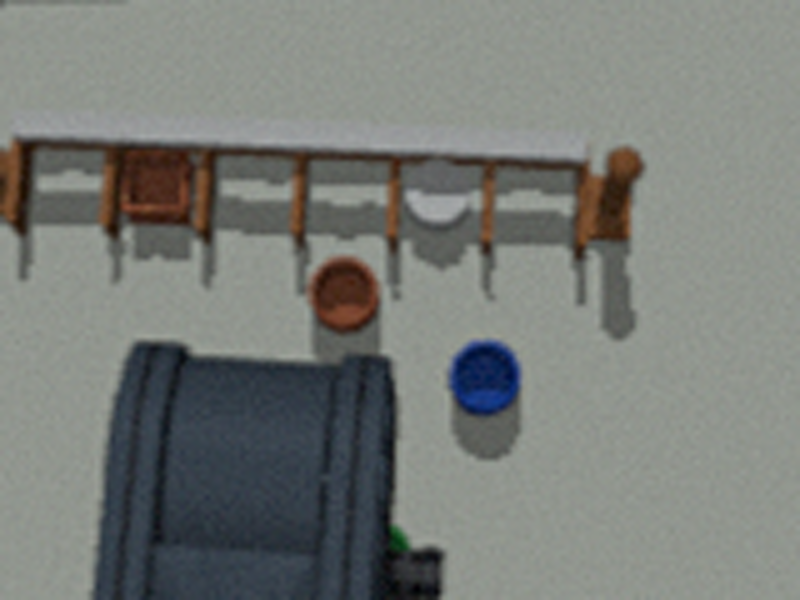

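The pot is upright at top-crop (345,293). The gap centreline between the fins at 299 and 393 is at about 346, so it is aligned to within about 1 mm. I'll return behind it and push straight in.

Call:
play_rows(targets=[2,-0.2,0,0,14,5,-0.4,-2,0,14,8,-0.7,-4,0,14,11,-0.9,-6,0,14,13,-1.1,-6,0,14,14,-1.2,-6,0,14,14.5,-1.25,-6,0,14,15,-1.3,-6,0,14,15.5,-1.35,-6,0,14,16,-1.4,-6,0,14])

```text
time_s: 13.25
position: [0.5368, 0.0101, 0.012]
eef_rot: [180.0, -0.1, 174.7]
wrist_force: [-0.8, 1.1, 0.6]
width: 0.0119
```

Call:
play_rows(targets=[0.4,-0.04,0,0,14,0.8,-0.07,0,0,14,1.2,-0.1,0,0,14,1.6,-0.14,0,0,14,2,-0.17,0,0,14,2.4,-0.21,0,0,14,2.8,-0.24,0,0,14,3.1,-0.27,0,0,14,3.3,-0.29,0,0,14,3.5,-0.3,0,0,14])

```text
time_s: 14.08
position: [0.5724, 0.007, 0.0122]
eef_rot: [-180.0, -0.0, 174.7]
wrist_force: [-1.0, 0.5, 0.0]
width: 0.0121
```

Run:
```python
from h import *
for n,x,y in(('side',220,120),('top',230,140)):
    a=snap(n,n+'9')[y:y+120,x:x+160,::-1]; cv2.imwrite(f'pics/{n}9c.png',cv2.resize(a,None,fx=5,fy=5,interpolation=cv2.INTER_CUBIC))
s=env.read_state();print(s['position'],s['eef_rot'],s['wrist_force'],s['width'])
```

```text
[0.57253801 0.00700923 0.01232385] [-1.79999651e+02  1.34332471e-02  1.74657110e+02] [0.34755961 0.27695799 0.66083939] 0.012262561899386857
```

View pics/side9c.png

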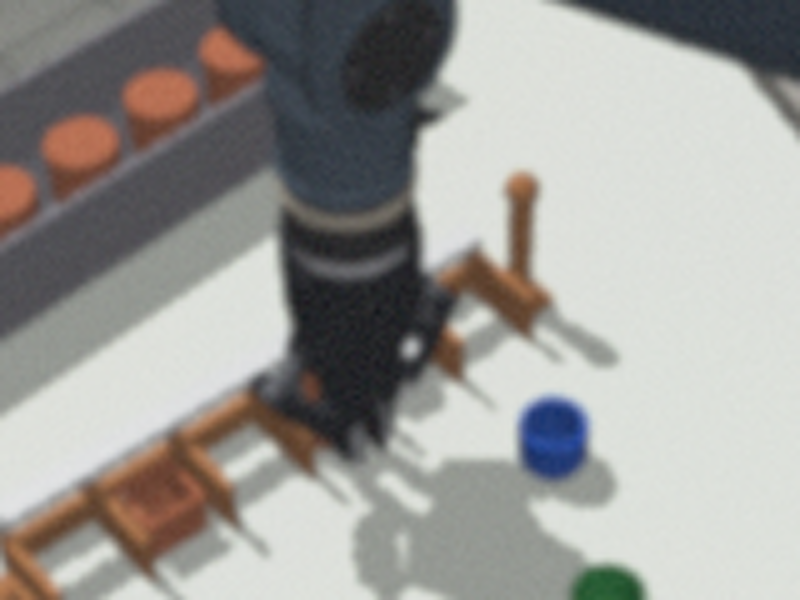

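Call:
play_rows(targets=[0.1,-0.01,0,0,14,0.2,-0.02,0,0,14,0.3,-0.03,0,0,14,0.4,-0.04,0,0,14,0.5,-0.04,0,0,14,0.6,-0.05,0,0,14,0.7,-0.06,0,0,14,0.8,-0.07,0,0,14,0.8,-0.07,0,0,14,0.8,-0.07,0,0,14])

```text
time_s: 15.02
position: [0.5803, 0.0064, 0.0123]
eef_rot: [-180.0, 0.0, 174.7]
wrist_force: [-1.0, 0.4, -0.2]
width: 0.0121
```

Call:
play_rows(targets=[0.05,0,0,0,14,0.1,-0.01,0,0,14,0.15,-0.01,0,0,14,0.2,-0.02,0,0,14,0.25,-0.02,0,0,14,0.3,-0.03,0,0,14,0.35,-0.03,0,0,14,0.4,-0.03,0,0,14,0.4,-0.03,0,0,14,0.4,-0.03,0,0,14])

```text
time_s: 15.85
position: [0.5843, 0.006, 0.0123]
eef_rot: [-180.0, 0.0, 174.7]
wrist_force: [-0.4, 0.1, -0.1]
width: 0.0122
```

Call:
play_rows(targets=[0.05,0,0,0,14,0.1,-0.01,0,0,14,0.15,-0.01,0,0,14,0.2,-0.02,0,0,14,0.25,-0.02,0,0,14,0.3,-0.03,0,0,14,0.3,-0.03,0,0,14,0.3,-0.03,0,0,14,0.3,-0.03,0,0,14,0.3,-0.03,0,0,14])

```text
time_s: 16.68
position: [0.586, 0.0059, 0.0119]
eef_rot: [-180.0, -0.1, 174.7]
wrist_force: [-5.0, 0.2, 0.7]
width: 0.0122
```

Call:
play_rows(targets=[0.1,-0.01,0,0,14,0.15,-0.01,0,0,14,0.15,-0.01,0,0,14,0.15,-0.01,0,0,14,0.15,-0.01,0,0,14,0.15,-0.01,0,0,14,0.15,-0.01,0,0,14,0.15,-0.01,0,0,14,0.15,-0.01,0,0,14,0.15,-0.01,0,0,14])

```text
time_s: 17.52
position: [0.5861, 0.0059, 0.0117]
eef_rot: [-180.0, -0.3, 174.7]
wrist_force: [-8.2, 0.6, 4.0]
width: 0.0122
```

The stop is solid: force rises to 8 N with no further travel. I'll back straight out and look.

Call:
play_rows(targets=[-0.5,0.04,0,0,14,-1.5,0.13,0,0,14,-3,0.3,0,0,14,-5,0.4,1,0,14,-7,0.6,3,0,14,-9,0.8,6,0,14,-11,1,9,0,14,-14,1.2,12,0,14,-17,1.5,14,0,14,-20,1.5,16,0,14])

```text
time_s: 18.35
position: [0.3897, 0.0207, 0.1751]
eef_rot: [180.0, 0.4, 174.7]
wrist_force: [0.2, 0.6, 0.9]
width: 0.0118
```

Call:
play_rows(targets=[0,-2,0,0,14,0,-4,0,0,14,0,-6,0,0,14,0,-8,0,0,14,0,-10,0,0,14,0,-12,0,0,14,0,-13,0,0,14,0,-13,0,0,14,0,-13,0,0,14,0,-13,0,0,14])

```text
time_s: 19.18
position: [0.389, -0.1087, 0.1725]
eef_rot: [180.0, 0.1, 174.7]
wrist_force: [-0.0, 0.0, -0.0]
width: 0.012
```

Run:
```python
from h import *
for n,x,y in(('side',205,145),('top',210,150)):
    im=snap(n,n+'10');a=im[y:y+120,x:x+160,::-1]; cv2.imwrite(f'pics/{n}10c.png',cv2.resize(a,None,fx=5,fy=5,interpolation=cv2.INTER_CUBIC))
s=env.read_state();print(s['position'],s['eef_rot'],s['wrist_force'],s['width'])
```

```text
[ 0.3889099  -0.1085141   0.17239753] [1.79986552e+02 2.66861664e-02 1.74739871e+02] [ 0.4183095   0.98028357 -0.15844725] 0.01190323703106319
```

View pics/side10c.png

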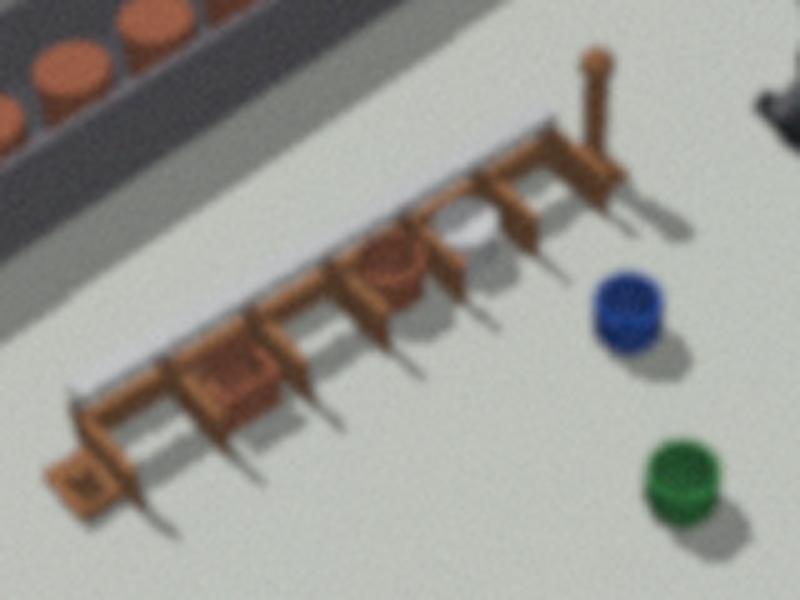

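View pics/top10c.png

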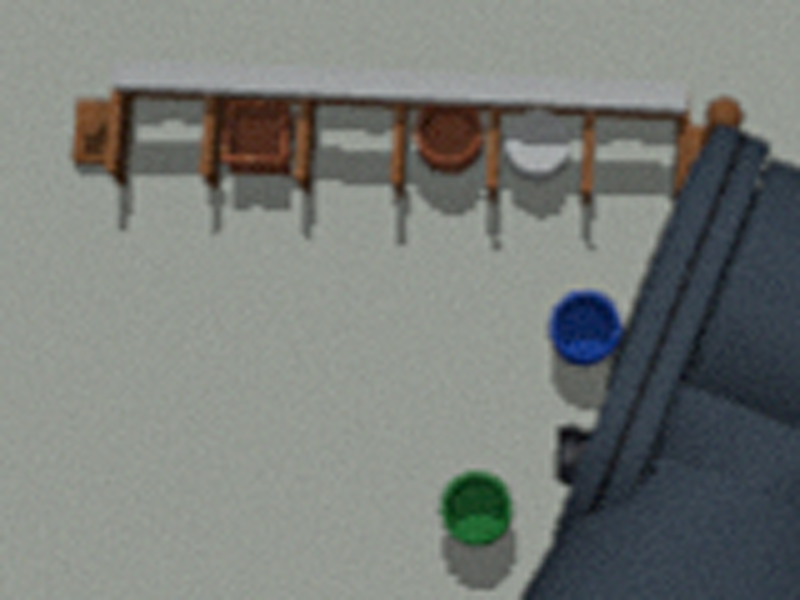

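View pics/top10.png

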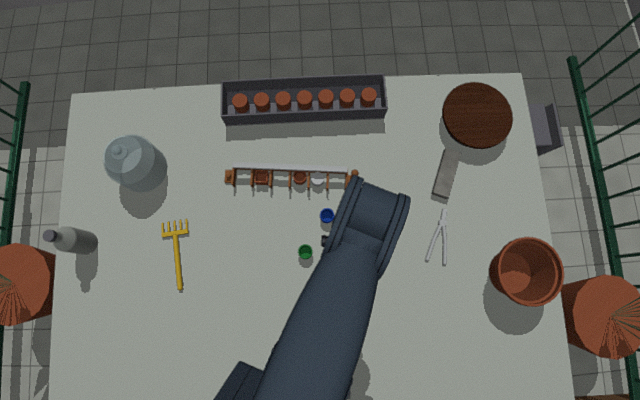

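The brown pot is at top-crop (450,137), upright, centred in gap 3 from the post and against the back strip. The tin, square pot, blue pot and green pot are at the same pixels as before, and the robot is clear. Handing in.

```bash
python3 -c "
from h import *
print(order.finish_job())"
```

```text
the job is handed in; nothing more can be done
None
```

The job is done and handed in after about 19 s of robot time.

- **Counting:** I touched the sprung rail at gaps 1, 2 and 3 from the post end, in that order, with shut fingers. Each touch pressed 3–4 N and about 2.6 mm down. I lifted clear between touches and went no further along the rail.
- **Pot:** I pushed the brown clay pot over the table into the third gap. At the end the force rose to 8 N with no further travel. The final pictures show it upright and centred in the gap, against the back strip.
- **Everything else:** In the final pictures nothing else appears to have moved, and the arm was clear of everything.
- **Disagreements:** The side camera's projection was about 1.5 px (roughly 4 mm) off. I worked out the pot's final position from the fingers as x = +8 mm instead of the nominal +6 mm, which is within what I could measure.

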